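# Find the full cell by its weight and load it in the spring-contact test holder

### The arm

A 6-joint arm with a two-finger parallel gripper is mounted at the origin on the work surface. World frame = base frame: x ahead of the robot, y to its left, z up, the work surface at z = 0. Lengths are in m, angles in rad, forces in N, time in s.
With the tool pointing down it reaches from about 0.35 to 0.975 m from the base axis. Payload 7.1 kg.
Tool frame: the origin (TCP) lies midway between the tips of the shut fingers; the grasp point (between the pads) lies 19 mm behind it; z points along the fingers, y is the line along which they close (so a half turn about z gives the same grasp; the last joint's range is limited). The gripper opens to 88 mm and grips with 3 to 60 N. Pads are 20 mm wide; open, the fingers measure 115 mm over their backs; the gripper's body (75 mm by 178 mm) begins 61 mm behind the grasp point.
Start: joints at [1.318, 0.423, 1.63, -0, 1.089, -0.019], TCP at [0.145, 0.608, 0.223] pointing down, gripper open.
Joint ranges: [-3, 3], [-0.9, 2.11], [0.09, 2.58], [-1.31, 4.45], [0.11, 2.69], [-2.54, 2.54]. Speed limits (rad/s): [2.39, 2.39, 3.01, 3.14, 3.14, 3.14].

### API

Orientations are given as a unit quaternion [w, x, y, z].
In Python, from station import move_pose, movel, movej, command_gripper, wait, inverse_kinematics, read_camera, camera_info, MotionError, job_done, get_time, get_joint_pos, get_qvel, get_effort, get_tcp_pos, get_ee_rot, get_ft_force, get_ft_torque, get_grip_width, get_finger_force gives the robot as it stands. Calls block until the motion is done:
- move_pose(position, orientation): joint-space move of the TCP to a pose.
- movel(position, frame=None, v=0.15, until_force=None): straight line of the TCP; frame=None keeps the orientation; v is the mean speed in m/s. With until_force (N) it stops when the force on the tool has changed by that much, and returns True; else False.
- movej(angles): joint-space move.
- command_gripper(opening): opening from 0.0 (shut) to 1.0 (fully open); the grip force is fixed at half the most; returns when the fingers have stopped.
- wait(seconds).
- inverse_kinematics(position, orientation): joint angles nearest the present ones, or None.
- read_camera(name): name is "scene" or "top"; returns the picture (384x512x3 uint8, red, green, blue); there is no depth.
- camera_info(name): a dict with "intrinsics" (3x3 intrinsics, pixels), "T" (4x4, takes a point from camera to world coordinates). Camera axes: x right, y up, looking along -z (the intrinsics and any distortion apply to the point x, -y, -z); pixel columns grow to the right and rows downward; lengths in m; the calibration is good to about 2 mm. A picture is of the moment at which its call begins. camera_info takes no time and is no camera call.
A pose or a line that the arm cannot do raises MotionError and nothing moves.
- job_done(): hands the job in; it is judged then, once.
Readings, each from a call of its own:
- get_time(): time.
- get_joint_pos(): joint angles.
- get_qvel(): joint speeds.
- get_effort(): joint torques, N m.
- get_tcp_pos(): TCP position.
- get_ee_rot(): TCP orientation.
- get_ft_force(): force on the tool from outside, world axes, zero at the start.
- get_ft_torque(): the same for the moment, N m.
- get_grip_width(): opening from 0.0 (shut) to 1.0 (fully open).
- get_finger_force(): force on a finger pad.
Only numpy, scipy, OpenCV 4.12 (cv2) and the standard library are available. Lean on these libraries where they do the work, as an engineer would, in place of code of your own. Each camera call takes 0.05 s, during which the arm holds its last target. There are 200 camera calls.

### The job

The two blue cells in the green rack look the same, but one is full and heavy and the other is an empty, much lighter can: feel which is which by lifting. Load the heavy one in the test holder, its plain end pressing on the sprung contact and its orange-banded end tipped down against the fixed copper contact, lying fully down in the saddles; lay the light one flat in the yellow scrap tray. Do not drop either cell, and leave the other things on the bench where they are.

Things in the scene. Friction and masses are not known exactly. Their poses are not given: they have to be found in the camera images.
- cell_1: one of two identical-looking blue cylindrical cells, 38 mm in diameter, 120 mm long over all, lying level in the rack. One of the two, you cannot see which, is full (0.29 to 0.37 kg), the other an empty can (0.08 to 0.12 kg). Origin on its axis at mid-length; x runs along the cylinder to the orange-banded end; its roll is of no account
- cell_2: one of two identical-looking blue cylindrical cells, 38 mm in diameter, 120 mm long over all, lying level in the rack. One of the two, you cannot see which, is full (0.29 to 0.37 kg), the other an empty can (0.08 to 0.12 kg). Origin on its axis at mid-length; x runs along the cylinder to the orange-banded end; its roll is of no account
- cell_1_plus (a point): middle of the banded end of cell_1, 60 mm along x from its origin. That end has an orange band 14 mm wide and a steel nub, 16 mm wide, that stands out the last 2.5 mm; the other end is plain, flat, bare metal
- cell_2_plus (a point): middle of the banded end of cell_2, 60 mm along x from its origin. That end has an orange band 14 mm wide and a steel nub, 16 mm wide, that stands out the last 2.5 mm; the other end is plain, flat, bare metal
- rack: fixed green rack, base 100 x 170 x 8 mm, origin at the centre of its underside. Two slots along its x, at y = -48 and +48 mm, each of two 12 mm wide V saddles at x = -38 and +38 mm (up to 34 mm high), open in between for the fingers. A cell lies there with its axis 40 mm above the bench and its banded end to +x, its middle up to 8 mm off the rack's in x
- holder: fixed one-cell test holder, black base x = -130 to 90, 90 mm wide, 10 mm thick; origin on the bench under a seated cell's middle; x runs along the bay from sprung to fixed contact. Two grey V saddles, 12 mm wide, at x = -38 and +38 mm (46 mm high), open in between for the fingers. Red end block (x = 62 to 84) and grey one (x = -125 to -85): 60 mm wide, 64 mm high
- seat (a point): where the origin of a seated cell must come to lie: holder x = 0, y = 0, z = 50 mm, the cell's x along the holder's x, nub on the fixed contact, plain end on the sprung one. The bay is too short unless the spring is pressed: hold the cell with its plain end 20 to 25 degrees down, push that end about 14 mm into the sprung contact, then tip the banded end down
- fixed_contact (a point): centre of the face of the fixed copper contact on the red block, 60 mm along holder x from the seat; block and saddles are rigid, the block's top is 14 mm above this point
- plunger (a joint): sprung contact: copper disc, 18 mm wide, on the bay's axis 50 mm above the bench, on a rod from the grey block. 0 = fully out, face at holder x = -52 mm; grows as pressed towards -x, to its stop at 0.018 m (face at x = -70 mm). 4 N to start, 0.4 N more per mm (11 N at the stop); 0.008 with a cell seated. Two brass terminals on the block reach 74 mm high
- tray: fixed yellow open scrap tray, outside 190 (x) x 150 (y) x 25 mm high, walls and floor 5 mm, origin at the centre of its underside. Two low round ribs along x, 28 mm apart either side of the middle, 11 mm high, keep a cell from rolling: lying on them along the tray's x its axis is 26 mm above the bench
- screwdriver: screwdriver, about 200 mm long, lying on the bench beyond the holder; bystander
- wrench: flat steel wrench lying on the bench near the robot; bystander
- profile: 150 mm offcut of 20 x 20 mm aluminium profile on the bench near the robot; bystander
- meter: yellow hand multimeter, 140 x 75 x 36 mm, lying beyond the rack; bystander
- bracket: steel angle bracket, 50 x 60 x 50 mm, beyond the tray; bystander
- spool: steel spool, 60 mm across, 40 mm high, standing to the right of the rack; bystander
Mind the look-alikes: they are no part of the job. What is shaped like the cell_1 but brown or turquoise is not meant.

How it is judged:
At the end, for the whole second after the job is handed in: Full cell seated (along bay -4 to +3 mm, sideways 4 mm, axis 46-53 mm up, 0.06 rad), nub within 3 mm of the fixed contact, sprung contact in over 4 mm; empty can lying in the tray (pressing on it under 2.1 N, x to 75 mm, y to 60 mm, axis 18-45 mm up, level to 0.27 rad); both below 0.02 m/s (((x of cell_2 in the frame of holder between -0.004 and 0.003 m and y of cell_2 in the frame of holder between -0.004 and 0.004 m and z of cell_2 in the frame of holder between 0.046 and 0.053 m and angle between the x axis of cell_2 and the x axis of holder, either way round below 0.06 rad and x of cell_2_plus in the frame of holder above 0.057 m and x of cell_1 in the frame of tray between -0.075 and 0.075 m and y of cell_1 in the frame of tray between -0.06 and 0.06 m and z of cell_1 in the frame of tray between 0.018 and 0.045 m and angle between cell_1's own x axis and vertical above 1.3 rad and contact force between cell_1 and tray between 0.3 and 2.1 N) or (x of cell_1 in the frame of holder between -0.004 and 0.003 m and y of cell_1 in the frame of holder between -0.004 and 0.004 m and z of cell_1 in the frame of holder between 0.046 and 0.053 m and angle between the x axis of cell_1 and the x axis of holder, either way round below 0.06 rad and x of cell_1_plus in the frame of holder above 0.057 m and x of cell_2 in the frame of tray between -0.075 and 0.075 m and y of cell_2 in the frame of tray between -0.06 and 0.06 m and z of cell_2 in the frame of tray between 0.018 and 0.045 m and angle between cell_2's own x axis and vertical above 1.3 rad and contact force between cell_2 and tray between 0.3 and 2.1 N)) and value of joint plunger above 0.004 m and linear speed of each of cell_1, cell_2 below 0.02 m/s); the robot touches nothing.
It fails at once if a cell was dropped: it moved faster than 0.7 m/s (a free fall of 25 mm) with no finger touching it ((linear speed of cell_1 above 0.7 m/s and contact force between cell_1 and the fingers below 0.01 N) or (linear speed of cell_2 above 0.7 m/s and contact force between cell_2 and the fingers below 0.01 N)).
It fails at once if one of the other things on the bench (screwdriver, wrench, profile, multimeter, bracket, spool) was shifted by more than 20 mm (distance of any of screwdriver, wrench, profile, meter, bracket, spool from where it was at the start of the episode above 0.02 m).
It also fails if it takes over 61 s, if anything falls off the work surface, if the arm or the gripper's body presses on something with over 40 N, if the wrist force passes 120 N, or if a joint passes its speed limit or range.

## Working session

There is one attempt and no reset: what is moved stays moved. The work goes in short steps, each a Python script; the robot and the scene stay as the last script left them, time stands still between calls to the robot, and variables do not carry over. Pictures are saved under pics/ and viewed, at most 10 in all, crops included, and the job is handed in when it is done.

```bash
ls; mkdir -p pics
python3 - <<'E'
from station import *
import cv2,numpy as np
for n in("scene","top"):
    im=read_camera(n); cv2.imwrite(f"pics/{n}0.png",cv2.resize(im[:,:,::-1],(800,600),interpolation=cv2.INTER_CUBIC)); cv2.imwrite(f"raw_{n}.png",im[:,:,::-1])
    c=camera_info(n); print(n,{k:(np.round(v,4).tolist() if hasattr(v,'shape') else v) for k,v in c.items()})
print(get_time(),get_ee_rot(),get_tcp_pos())
E
```

```text
pics
scene {'intrinsics': [[497.1184, 0.0, 249.5004], [0.0, 497.1184, 194.8052], [0.0, 0.0, 1.0]], 'T': [[0.0175, -0.7819, 0.6231, 1.4916], [0.9998, 0.0164, -0.0075, -0.081], [-0.0044, 0.6232, 0.7821, 1.3294], [0.0, 0.0, 0.0, 1.0]]}
top {'intrinsics': [[476.7842, 0.0, 266.6438], [0.0, 476.7842, 186.6584], [0.0, 0.0, 1.0]], 'T': [[-0.0203, 0.9966, -0.0793, 0.3912], [-0.9997, -0.0195, 0.0112, -0.0575], [0.0096, 0.0795, 0.9968, 1.4979], [0.0, 0.0, 0.0, 1.0]]}
0.1 [-8.93469873e-05  1.16631384e-01  9.93175059e-01 -6.44147079e-04] [0.14464399 0.60755263 0.2220121 ]
```

View pics/top0.png

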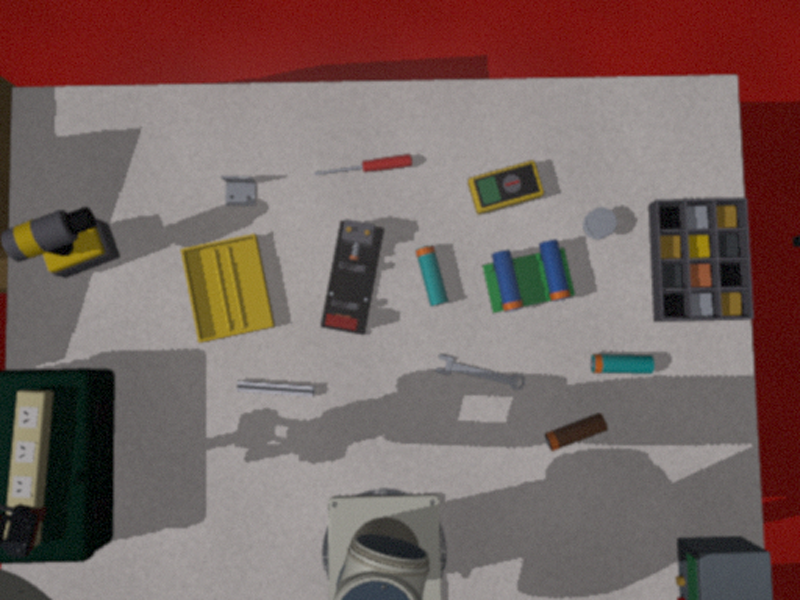

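View pics/scene0.png

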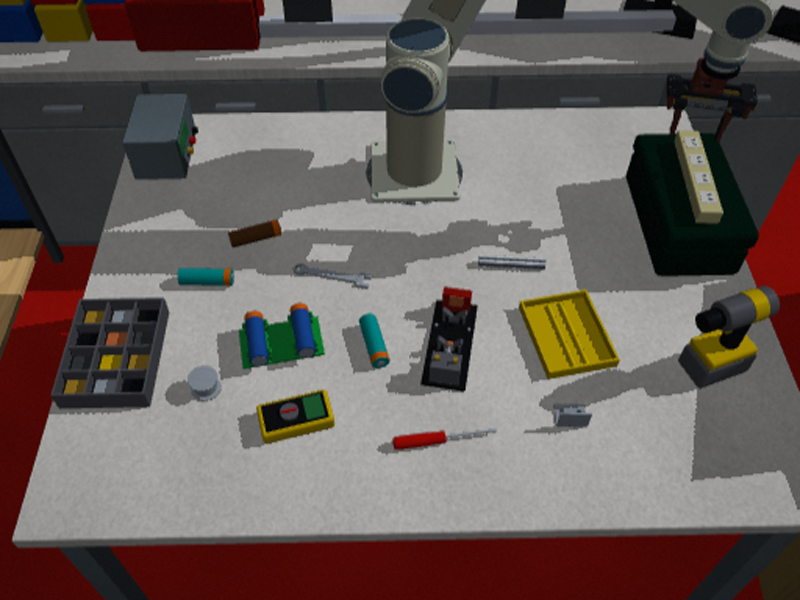

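Candidates (top view, 800x600): blue cells in the green rack at (508,280) and (553,270) are the ones wanted. The look-alikes are turquoise at (432,276) and (622,364) and brown at (576,432). The banded ends and the holder's red fixed block both face the robot. Next I'll take a close crop.

```bash
cat > h.py <<'E'
import cv2,numpy as np
from station import *
def ray(name,uv,z):
    c=camera_info(name);K=c["intrinsics"];T=c["T"]
    d=np.linalg.inv(K)@np.array([uv[0],uv[1],1.]);d=T[:3,:3]@(d*[1,-1,-1]);o=T[:3,3]
    return o+d*(z-o[2])/d[2]
def proj(name,p):
    c=camera_info(name);q=np.linalg.inv(c["T"])@np.append(p,1);q=c["intrinsics"]@(q[:3]*[1,-1,-1]);return q[:2]/q[2]
def axis(p):  # PCA-free: min-area rect long axis & centre
    (c,s,a)=cv2.minAreaRect(p.astype(np.float32)); b=cv2.boxPoints((c,s,a)); return c,s,b
E
python3 - <<'E'
from h import *
t=cv2.imread("raw_top.png");s=cv2.imread("raw_scene.png")
a=cv2.resize(t[135:220,200:250],None,fx=7,fy=7,interpolation=cv2.INTER_CUBIC)
b=cv2.resize(s[180:252,265:310],None,fx=8,fy=8,interpolation=cv2.INTER_CUBIC)[:595]
c=cv2.resize(t[150:205,305:370],None,fx=1,fy=1)
b=cv2.copyMakeBorder(b,0,595-b.shape[0],0,0,0)
cv2.imwrite("pics/holder.png",np.hstack([a,b])[:, :800]); print(a.shape,b.shape)
cv2.imwrite("pics/rack.png",cv2.resize(t[145:205,305:370],None,fx=9,fy=9,interpolation=cv2.INTER_CUBIC))
hsv=cv2.cvtColor(t,cv2.COLOR_BGR2HSV)
blue=cv2.inRange(hsv,(106,110,50),(125,255,255)); org=cv2.inRange(hsv,(3,140,90),(16,255,255))
yel=cv2.inRange(hsv,(22,140,60),(32,255,255))
for nm,m,z in(("blue",blue,.04),("org",org,.04),("yel",yel,.025)):
    n,l,st,ce=cv2.connectedComponentsWithStats(m)
    for i in range(1,n):
        if st[i,4]>25 and 120<ce[i][1]<250:
            ys,xs=np.where(l==i); P=np.array([ray("top",q,z)[:2] for q in zip(xs,ys)])
            c,sz,bx=axis(P); print(nm,st[i,4],ce[i].round(1),P.mean(0).round(4),"rect",np.round(c,4),np.round(sz,4)); 
            print(bx.round(4).tolist())
E
```

```text
(595, 350, 3) (595, 360, 3)
blue 343 [353.8 170. ] [ 0.5536 -0.3435] rect [ 0.5541 -0.3435] [0.0972 0.0342]
[[0.503000020980835, -0.33640000224113464], [0.5098999738693237, -0.3698999881744385], [0.6050999760627747, -0.3504999876022339], [0.5982999801635742, -0.31700000166893005]]
blue 336 [323.5 176.6] [ 0.5349 -0.2493] rect [ 0.5355 -0.2497] [0.0976 0.0338]
[[0.48429998755455017, -0.24289999902248383], [0.4909999966621399, -0.2761000096797943], [0.5867000222206116, -0.2565000057220459], [0.5799000263214111, -0.22339999675750732]]
org 30 [271.1 160.2] [ 0.5888 -0.0892] rect [ 0.5892 -0.0901] [0.0098 0.0292]
[[0.5810999870300293, -0.07699999958276749], [0.5877000093460083, -0.1054999977350235], [0.5971999764442444, -0.10329999774694443], [0.5906999707221985, -0.07479999959468842]]
org 159 [448.4 175.8] [ 0.5299 -0.6352] rect [ 0.5307 -0.6355] [0.0341 0.0413]
[[0.5092999935150146, -0.6514999866485596], [0.5504999756813049, -0.6535000205039978], [0.5522000193595886, -0.6194999814033508], [0.5109000205993652, -0.6173999905586243]]
org 41 [357.8 188.5] [ 0.496  -0.3538] rect [ 0.4958 -0.
[... 711 characters left out ...]
 264 [323. 123.] [ 0.7052 -0.2549] rect [ 0.7164 -0.2562] [0.0724 0.1382]
[[0.6635000109672546, -0.1988999992609024], [0.699400007724762, -0.33230000734329224], [0.7692999839782715, -0.31360000371932983], [0.7333999872207642, -0.1800999939441681]]
yel 765 [ 38.3 158.4] [0.61   0.6317] rect [0.6097 0.6375] [0.1836 0.092 ]
[[0.5536999702453613, 0.5515000224113464], [0.6452000141143799, 0.5411999821662903], [0.6657999753952026, 0.7235999703407288], [0.5742999911308289, 0.7339000105857849]]Traceback (most recent call last):
  File "<stdin>", line 16, in <module>
  File "h.py", line 4, in ray
    c=camera_info(name);K=c["intrinsics"];T=c["T"]
ValueError: time passes only in moves, steps and waits
```

View pics/holder.png

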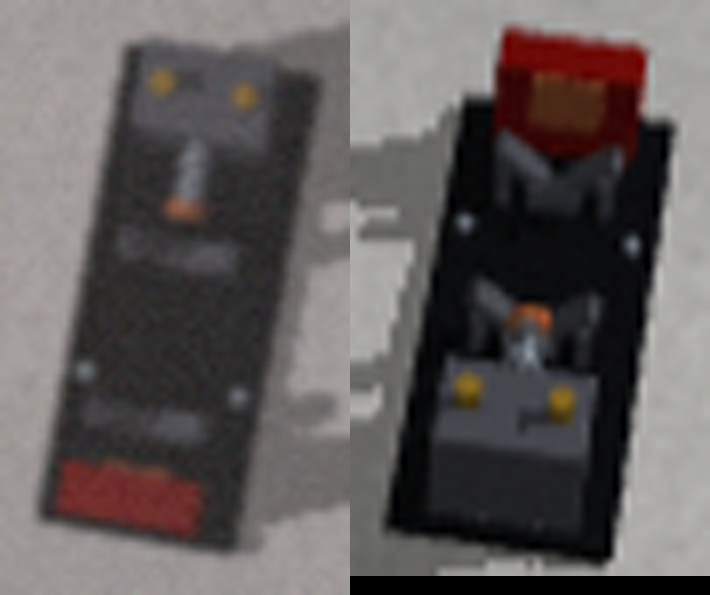

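View pics/rack.png

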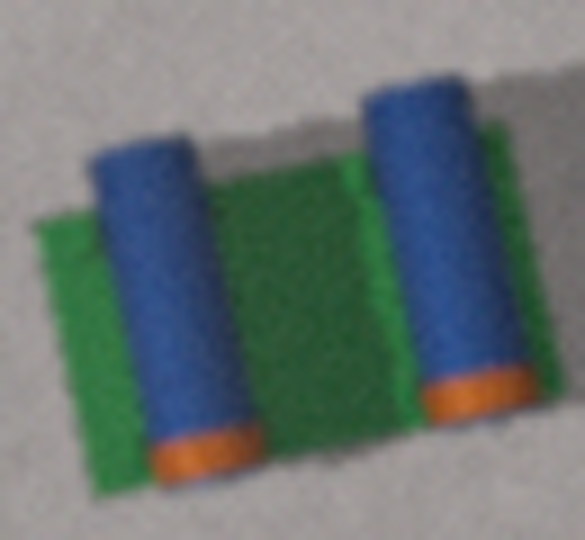

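Crop notes: the top view shows the black base with the red block at (130,495) and the plunger disc at (185,208). The scene view shows the same holder from the front. The rack crop confirms two blue cells, with their bands towards the robot. Now I'll fit the holder pose from its corners.

```bash
python3 - <<'E'
from station import camera_info
import pickle
pickle.dump({n:camera_info(n) for n in("scene","top")},open("cam.pkl","wb"))
E
sed -i 's/^from station import \*/from station import *\nimport pickle\nCAM=pickle.load(open("\.\/cam.pkl","rb"))/; s/camera_info(name)/CAM[name]/' h.py
python3 - <<'E'
from h import *
from scipy.optimize import least_squares
o=[("top",42,520,90,-45,10),("top",238,550,90,45,10),("top",128,42,-130,-45,10),("top",322,72,-130,45,10),
("top",57,515,84,-30,64),("top",197,533,84,30,64),("top",65,460,62,-30,64),("top",203,483,62,30,64),
("scene",115,97,90,45,10),("scene",325,125,90,-45,10),("scene",260,562,-130,-45,10),("scene",38,530,-130,45,10),
("scene",155,28,84,30,64),("scene",295,48,84,-30,64)]
def px(e): 
    k,u0,v0=(7,200,135) if e[0]=="top" else (8,265,180)
    return np.array([(e[1]+.5)/k-.5+u0,(e[2]+.5)/k-.5+v0])
def f(q,w=("top","scene")):
    R=np.array([[np.cos(q[2]),-np.sin(q[2])],[np.sin(q[2]),np.cos(q[2])]])
    return np.concatenate([proj(e[0],np.append(q[:2]+R@np.array(e[3:5])/1e3,e[5]/1e3))-px(e) for e in o if e[0] in w])
for w in(("top",),("scene",),("top","scene")):
    r=least_squares(f,[.58,.06,3.0],args=(w,),loss="soft_l1"); print(w,r.x.round(4),f(r.x,w).round(1).tolist())
R=r.x
p=lambda x,y,z:np.array([R[0]+x*np.cos(R[2])-y*np.sin(R[2]),R[1]+x*np.sin(R[2])+y*np.cos(R[2]),z])
for n,e in(("top",("top",185,208)),("scene",("scene",180,318))):print("disc",proj(n,p(-.05,0,.05))-px(e))
t=cv2.imread("raw_top.png");hsv=cv2.cvtColor(t,cv2.COLOR_BGR2HSV)
yel=cv2.inRange(hsv,(20,120,40),(34,255,255));n,l,st,ce=cv2.connectedComponentsWithStats(yel)
for i in range(1,n):
    if st[i,4]>400:
        ys,xs=np.where(l==i);P=np.array([ray("top",q,.025)[:2] for q in zip(xs,ys)]);print("yel",ce[i].round(),[np.round(v,4).tolist() for v in axis(P)])
# cells in the scene view
s=cv2.imread("raw_scene.png");hsv=cv2.cvtColor(s,cv2.COLOR_BGR2HSV)
for nm,m in(("blue",cv2.inRange(hsv,(106,110,30),(125,255,255))),):
    n,l,st,ce=cv2.connectedComponentsWithStats(m)
    for i in range(1,n):
        if st[i,4]>150 and ce[i][1]>180:
            ys,xs=np.where(l==i);P=np.array([ray("scene",q,.04)[:2] for q in zip(xs,ys)]);print("blue",ce[i].round(),[np.round(v,4).tolist() for v in axis(P)])
E
```

```text
('top',) [0.5231 0.0583 2.9511] [-0.7, 0.2, -0.2, 0.8, -0.4, -0.3, 0.0, 0.2, 0.3, -0.8, -0.0, 0.0, 0.5, -0.1, 0.4, -0.0]
('scene',) [0.5258 0.0586 2.9467] [-0.1, -0.0, -0.1, 0.1, 0.4, -0.2, -0.3, -0.4, -0.2, 0.4, 0.3, 0.3]
('top', 'scene') [0.524  0.0584 2.9491] [-0.8, -0.1, -0.3, 0.6, -0.4, -0.6, 0.0, 0.0, 0.2, -1.1, -0.1, -0.2, 0.4, -0.4, 0.3, -0.3, -0.3, -0.4, -0.2, -0.4, 0.5, -0.7, -0.3, -0.9, -0.3, -0.1, 0.2, -0.2]
disc [0.06481226 1.40721957]
disc [ 0.12156518 -0.22604219]
yel [ 38. 158.] [[0.6106, 0.6372], [0.1837, 0.0935], [[0.5557000041007996, 0.550000011920929], [0.6488000154495239, 0.5414999723434448], [0.6654999852180481, 0.724399983882904], [0.5723999738693237, 0.7329000234603882]]]
yel [145. 184.] [[0.525, 0.3017], [0.1892, 0.1501], [[0.4178999960422516, 0.35740000009536743], [0.446399986743927, 0.210099995136261], [0.6322000026702881, 0.24609999358654022], [0.603600025177002, 0.39340001344680786]]]
blue [193. 211.] [[0.5293, -0.2508], [0.1161, 0.0353], [[0.46889999508857727, -0.24449999630451202], [0.475600004196167, -0.2791000008583069], [0.5896000266075134, -0.2572000026702881], [0.5828999876976013, -0.2224999964237213]]]
blue [164. 216.] [[0.5475, -0.3453], [0.1146, 0.0354], [[0.4878000020980835, -0.33899998664855957], [0.49470001459121704, -0.37380000948905945], [0.607200026512146, -0.3515999913215637], [0.6003000140190125, -0.31679999828338623]]]
```

Every pose is reachable, so I'll use sg=-1. Next: grasp the left cell and weigh it.

```bash
cat >> h.py <<'E'
SG=-1
def pick(C):
    command_gripper(1.0)
    p,q=pose([*C,.15],CP,0,-.008,SG);move_pose(p,q)
    movel(pose([*C,.041],CP,0,-.008,SG)[0],v=.12);wait(.2);f0=np.array(get_ft_force())
    command_gripper(0.0);w=get_grip_width()
    movel(p,v=.12);wait(.4);f1=np.array(get_ft_force())
    print("df",(f1-f0).round(2),"width",w,get_grip_width(),"ff",get_finger_force(),"t",get_time())
E
python3 - <<'E'
from h import *
pick(CA)
im=read_camera("top");cv2.imwrite("pics/liftA.png",cv2.resize(im[110:230,180:380,::-1],None,fx=4,fy=4,interpolation=cv2.INTER_CUBIC))
E
```

```text
df [ 0.03 -0.96 -4.25] width 0.4255984991285935 0.4265477357077457 ff 29.980226755142212 t 7.1667
```

View pics/liftA.png

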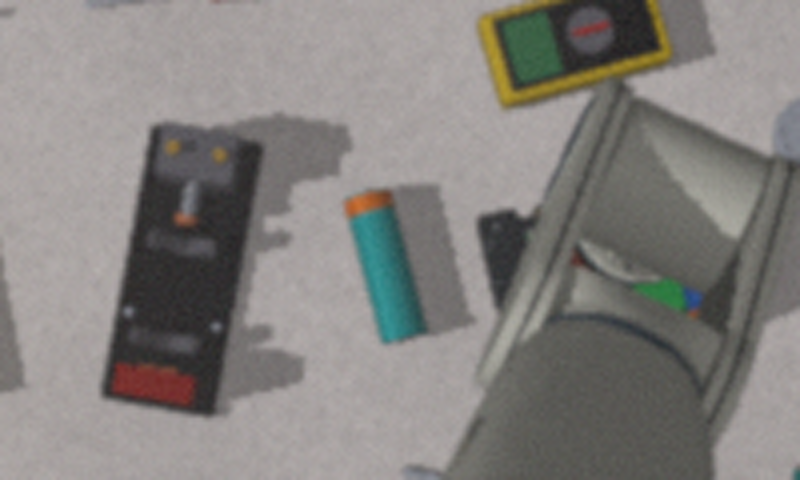

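Camera: the arm hides the cell, so this picture tells me little. The force change of about 4 N points to heavy. I'll average some readings to confirm.

Run:
```python
from h import *
F=[]
for i in range(10): wait(.05);F.append(get_ft_force())
print(np.mean(F,0).round(2),np.std(F,0).round(2))
# move above holder, tilted, well clear
p,q=hol(-.036,.12,np.radians(22),-.008,SG); move_pose(p,q)
p,q=hol(-.036,.057,np.radians(22),-.008,SG); movel(p,v=.1); wait(.3)
print(np.round(get_tcp_pos()-p,4),get_time())
F=[]
for i in range(6): wait(.04);F.append(get_ft_force())
print(np.mean(F,0).round(2))
im=read_camera("scene");cv2.imwrite("pics/tilt.png",cv2.resize(im[150:270,220:370,::-1],None,fx=5,fy=5,interpolation=cv2.INTER_CUBIC))
```

```text
[-0.17 -0.33 -3.23] [0.52 0.33 0.37]
[0.0003 0.     0.0004] 9.9833
[ 0.26 -0.11 -3.2 ]
```

View pics/tilt.png

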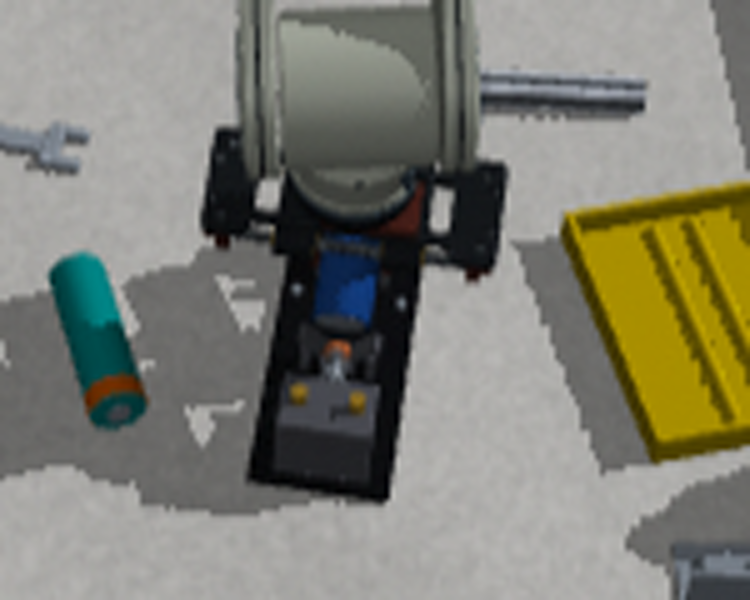

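Mean Fz is -3.2 N, so this cell is the heavy one (0.33 kg). The picture shows its plain end at (345,325), in line with the plunger disc at (338,348). Next I'll advance along the cell axis until it touches the plunger.

Run:
```python
from h import *
th=np.radians(22);s=-.008
d=.022; p,q=hol(-.036-d*np.cos(th),.057-d*np.sin(th),th,s,SG)
p0=get_tcp_pos()
hit=movel(p,v=.02,until_force=3.0)
p1=np.array(get_tcp_pos());dp=p1-p0
ax=np.array([np.cos(HP),np.sin(HP),0])
print(hit,"dx",(dp@ax).round(4),"dz",dp[2].round(4),"t",get_time())
F=[]
for i in range(6): wait(.04);F.append(get_ft_force())
f=np.mean(F,0);print(f.round(2),"along",(f@ax).round(2))
```

```text
True dx -0.0129 dz -0.0064 t 11.0417
[-1.19  0.38 -1.85] along 1.24
```

Contact came at xc = -48.9 mm, against about -49.4 mm expected. I'll raise slightly for saddle clearance, then push in small steps while watching the force.

Run:
```python
from h import *
th=np.radians(22);s=-.008
ax=np.array([np.cos(HP),np.sin(HP),0])
def ff():
    F=[]
    for i in range(5): wait(.03);F.append(get_ft_force())
    f=np.mean(F,0);return (f@ax).round(2),f[2].round(2)
for xc,zc in((-.048,.0535),(-.052,.052),(-.056,.0505),(-.0605,.049)):
    p,q=hol(xc,zc,th,s,SG);movel(p,v=.03);e=get_tcp_pos()-p
    print(xc,zc,"f",ff(),"err",np.round(e,4),get_time())
im=read_camera("scene");cv2.imwrite("pics/push.png",cv2.resize(im[170:250,240:340,::-1],None,fx=7,fy=7,interpolation=cv2.INTER_CUBIC))
```

```text
-0.048 0.0535 f (np.float64(-0.01), np.float64(-3.29)) err [ 0.0003 -0.      0.0001] 11.7167
-0.052 0.052 f (np.float64(4.51), np.float64(0.54)) err [-0.0009  0.0001 -0.    ] 12.175
-0.056 0.0505 f (np.float64(6.18), np.float64(1.85)) err [-0.0008 -0.0001  0.0001] 12.6333
-0.0605 0.049 f (np.float64(7.41), np.float64(2.25)) err [-0.0014 -0.      0.    ] 13.1083
```

View pics/push.png

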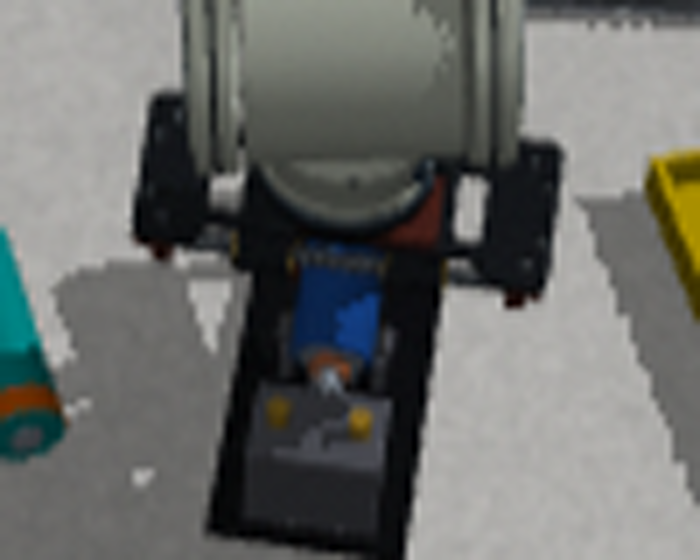

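The push behaves as the spring should. From the forces, the true xc is about 3 mm short of nominal, so I'll push 4 mm more and then tip down in steps.

Run:
```python
from h import *
s=-.008
ax=np.array([np.cos(HP),np.sin(HP),0]);lat=np.array([-np.sin(HP),np.cos(HP),0])
def ff():
    F=[]
    for i in range(5): wait(.03);F.append(get_ft_force())
    f=np.mean(F,0);return (f@ax).round(2),(f@lat).round(2),f[2].round(2)
for xc,zc,t in((-.0645,.049,22),(-.0655,.0495,17),(-.066,.050,12),(-.066,.0505,8),(-.066,.051,4),(-.066,.0515,1)):
    p,q=hol(xc,zc,np.radians(t),s,SG);movel(p,q,v=.03);e=get_tcp_pos()-p
    f=ff();print(xc,zc,t,"f",f,"err",np.round(e,4),get_time())
    if abs(f[0])>16 or abs(f[2]+3.2)>18: print("STOP");break
im=read_camera("scene");cv2.imwrite("pics/tip.png",cv2.resize(im[170:250,240:340,::-1],None,fx=7,fy=7,interpolation=cv2.INTER_CUBIC))
```

```text
-0.0645 0.049 22 f (np.float64(8.88), np.float64(0.38), np.float64(2.51)) err [-0.002   0.0001  0.    ] 13.6083
-0.0655 0.0495 17 f (np.float64(8.82), np.float64(0.48), np.float64(0.99)) err [-0.0029  0.0002 -0.0001] 14.0667
-0.066 0.05 12 f (np.float64(8.78), np.float64(0.53), np.float64(-0.44)) err [-0.0031  0.0002 -0.0004] 14.525
-0.066 0.0505 8 f (np.float64(8.09), np.float64(0.01), np.float64(-1.79)) err [-0.0033  0.0002 -0.0006] 14.95
-0.066 0.051 4 f (np.float64(8.27), np.float64(0.69), np.float64(-2.88)) err [-0.0035  0.0001 -0.0009] 15.375
-0.066 0.0515 1 f (np.float64(8.18), np.float64(-1.38), np.float64(-1.3)) err [-0.0027  0.0002 -0.0007] 15.7917
```

View pics/tip.png

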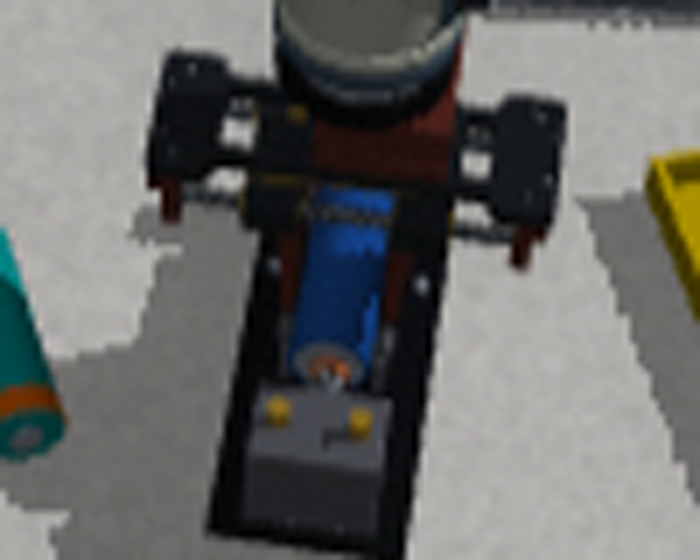

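The forces show the spring pressed about 10.5 mm and nothing jammed. The picture shows the cell almost level in line with the bay, its plain end at (330,365) on the plunger. Next I'll lower it onto the saddles, slide it forward to the fixed contact and release.

Run:
```python
from h import *
s=-.008
ax=np.array([np.cos(HP),np.sin(HP),0]);lat=np.array([-np.sin(HP),np.cos(HP),0])
def ff():
    F=[]
    for i in range(5): wait(.03);F.append(get_ft_force())
    f=np.mean(F,0);return (f@ax).round(2),(f@lat).round(2),f[2].round(2)
p,q=hol(-.066,.049,0,s,SG);print(movel(p,q,v=.02,until_force=4),ff(),get_tcp_pos()-p)
z=get_tcp_pos()[2]
p,_=hol(-.0615,.049,0,s,SG);p[2]=z;print(movel(p,v=.01,until_force=3),ff(),(get_tcp_pos()-p).round(4))
command_gripper(0.75);wait(.2)
p=np.array(get_tcp_pos());p[2]=.16;movel(p,v=.12)
print(get_time())
# get out of view while heading to cell B
p,q=pose([*CB,.15],CP,0,-.008,SG);move_pose(p,q)
a=read_camera("scene")[170:250,250:320,::-1];b=read_camera("top")[135:215,195:255,::-1]
cv2.imwrite("pics/seated.png",np.hstack([cv2.resize(i,None,fx=6,fy=6,interpolation=cv2.INTER_CUBIC) for i in(a,b)]))
```

```text
True (np.float64(-0.5), np.float64(-0.35), np.float64(5.3)) [-0.00156061  0.00044336  0.00131507]
True (np.float64(0.59), np.float64(-0.5), np.float64(5.83)) [-0.0001  0.0001  0.0001]
18.6
```

View pics/seated.png

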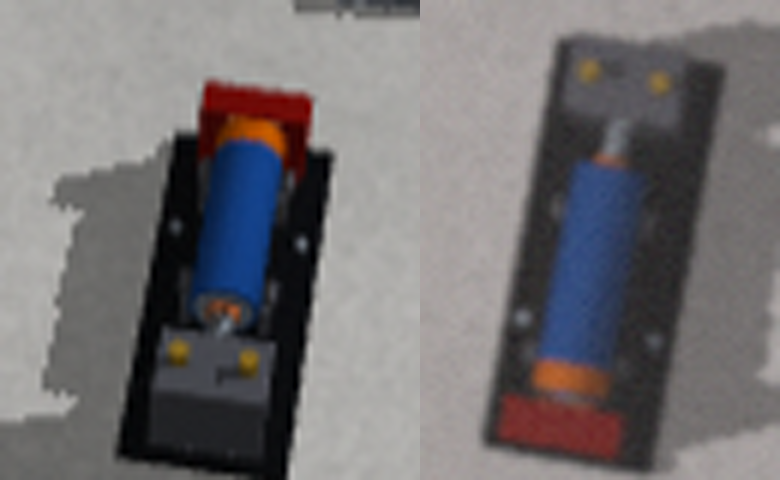

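Both views show the cell lying in line, its band against the red block at (575,390) and its plain end on the plunger at (612,160). Now I'll pick the light one and place it in the tray. I'll also measure the seating.

Run:
```python
from h import *
def meas():
    for cam in("top","scene"):
        im=read_camera(cam)[:,:,::-1].copy();hsv=cv2.cvtColor(im,cv2.COLOR_BGR2HSV)
        m=cv2.inRange(hsv,(106,110,30),(125,255,255));n,l,st,ce=cv2.connectedComponentsWithStats(m)
        x,y=proj(cam,[*H,.05]);i=l[int(round(y)),int(round(x))]
        ys,xs=np.where(l==i);P=np.array([ray(cam,(u,v),.06)[:2] for u,v in zip(xs,ys)])-H
        c,n_=np.cos(HP),np.sin(HP);Q=P@np.array([[c,-n_],[n_,c]])
        print(cam,len(xs),"x range",Q[:,0].min().round(4),Q[:,0].max().round(4),"y mid at ends",[((Q[k,1].max()+Q[k,1].min())/2).round(4) for k in(Q[:,0]<-.03,Q[:,0]>.02)])
meas()
pick(CB)
F=[]
for i in range(8): wait(.04);F.append(get_ft_force())
print(np.mean(F,0).round(2))
p,q=pose([*CB,.18],CP,0,-.008,SG);movel(p)
p,q=pose([*TR,.18],TP,0,-.008,SG);move_pose(p,q)
movel(pose([*TR,.045],TP,0,-.008,SG)[0],v=.12);wait(.2)
p=pose([*TR,.026],TP,0,-.008,SG)[0];print("hit",movel(p,v=.02,until_force=2.5),(get_tcp_pos()-p).round(4))
command_gripper(0.75);wait(.2)
p=np.array(get_tcp_pos());p[2]=.2;movel(p)
move_pose([.35,-.2,.3],q);wait(.2)
print(get_time(),np.round(get_ft_force(),2));meas()
a=read_camera("scene")[165:265,250:400,::-1];b=read_camera("top")[130:230,105:255,::-1]
cv2.imwrite("pics/final.png",np.vstack([cv2.resize(i,None,fx=3,fy=3,interpolation=cv2.INTER_CUBIC) for i in(a,b)]))
```

```text
top 333 x range -0.0578 0.0395 y mid at ends [np.float64(-0.0014), np.float64(-0.0025)]
scene 316 x range -0.0739 0.0462 y mid at ends [np.float64(-0.0004), np.float64(-0.0005)]
df [ 0.41  0.16 -2.74] width 0.42637550107718775 0.4301389952643798 ff 29.982726573944092 t 24.6417
[ 0.03 -0.06 -0.9 ]
hit True [-0.0002  0.      0.0014]
34.3083 [ 0.36 -0.34  0.52]
top 345 x range -0.0578 0.0395 y mid at ends [np.float64(-0.0009), np.float64(-0.0024)]
scene 315 x range -0.0739 0.0462 y mid at ends [np.float64(-0.0004), np.float64(-0.0005)]
```

View pics/final.png

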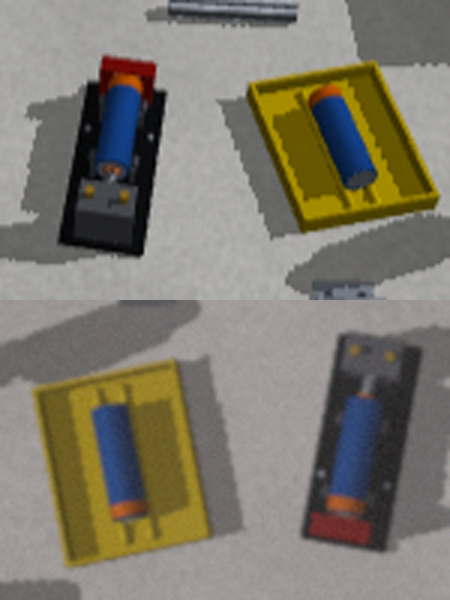

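Light cell weighed 0.9 N. The picture shows it on the tray ribs at (118,460) and the heavy cell seated at (355,450), unchanged. I'm handing the job in.

```bash
python3 -c "
from station import *
print(job_done(),get_time())"
```

```text
the job is handed in; nothing more can be done
the job is handed in; nothing more can be done
```

I handed the job in at about 34 s of the 61 s allowed: the heavy cell (3.2 N) is seated in the holder against both contacts, and the light one (0.9 N) lies flat on the tray ribs. I checked both in the camera views, but the hand-in returned no verdict.

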